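# Hang the router template on the template tree

### The arm

A 6-joint arm with a two-finger parallel gripper is mounted at the origin on the work surface. World frame = base frame: x ahead of the robot, y to its left, z up, the work surface at z = 0. Lengths are in m, angles in rad, forces in N, time in s.
With the tool pointing down it reaches from about 0.275 to 0.825 m from the base axis. Payload 5.2 kg.
Tool frame: the origin (TCP) lies between the finger pads; the fingertips stand 14 mm ahead of it and the grasp point (between the pads) lies 5 mm behind it (r.tips_ahead is the distance from the TCP to the fingertips, in m); z points along the fingers, y is the line along which they close (so a half turn about z gives the same grasp; the last joint's range is limited). The gripper opens to 93 mm and grips with 3 to 60 N. Pads are 15 mm wide; open, the fingers measure 128 mm over their backs; the gripper's body (75 mm by 188 mm) begins 65 mm behind the grasp point.
Start: joints at [1.117, 0.259, 1.535, -0, 1.348, -0.203], TCP at [0.136, 0.533, 0.233] pointing down, gripper open.
Joint ranges: [-3.14, 3.14], [-0.91, 2.08], [0.19, 2.58], [-1.22, 4.36], [0.22, 2.71], [-3.12, 3.12]. Speed limits (rad/s): [2.57, 2.57, 3.14, 3.14, 3.14, 3.14].

### API

Orientations are given as [roll, pitch, yaw] about the fixed x, y, z axes, in that order (R = Rz(yaw) Ry(pitch) Rx(roll)).
In Python, from cell import monitor, optics, r, trace gives the robot as it stands. The module is installed in compiled form; this text tells all that it offers.
- The arm moves only by the shell command python3 -m inch 'ROWS' [FORCE]. ROWS is text: rows parted by semicolons, each of 5 numbers parted by spaces: the opening, from -1 (shut) to 1 (fully open), then the shift along the tool's x, y, z in m, then the turn about the tool's z in rad. In form: jaw tx ty tz yaw; .... A call has 1 to 20 rows; each row is the pose to reach, as a shift and turn from the pose commanded when the call began, along the tool's axes at that moment; what a row does not reach only later rows make up. A row lasts 1/10 s, in which the tool goes at most 50 mm and 8.59 degrees, less where a joint would pass 70% of its speed; a pose out of reach is approached as far as the arm can. A call with a gripper value outside its range is refused whole. The fingers move at their own pace and stop on an object; FORCE is the grip in N (left out, the last holds). Time passes only in rows, so rows that repeat a pose let the fingers close. It gives the time, the measured TCP pose, the force, the opening and the grip force at its end, in the units of the state.
- monitor.state(): the state, without advancing time (a new reading comes with each control period).
- optics.grab_frame(name): name is "scene" or "top" or "wrist"; returns (picture, depth): 400x640x3 uint8, blue, green, red; 400x640 float32, m along the optical axis (not along the pixel's ray), 0 where there is no reading.
- optics.camera_model(name): a dict with "fx", "fy", "cx", "cy" (pixels), "distortion" ([k1, k2, p1, p2, k3] as OpenCV has them; the pictures are not rectified), "cam_to_world" (4x4, takes a point from camera to world coordinates); the wrist camera has in their place "hand_eye" (4x4, takes a point from camera to tool coordinates, whose origin is the TCP and whose axes are the flange's). Camera axes: x right, y down, z forward; pixel columns grow to the right and rows downward; lengths in m; the calibration is good to about 2 mm. A picture is of the moment at which its call begins: read the wrist's pose just before it. camera_model takes no time and is no camera call.
- r.sign_off(): hands the job in; it is judged then, once.
Trained networks look in the newest picture that a camera, given by its name, has taken for a name from the list of things; names that differ only in an ending like _2 or _b are one class to them, and where a whole thing is asked for, a point or a joint stands for the part that bears it (a point fixed in the world has none). Each returns a list of dicts, best first, with "confidence" (0 to 1); they miss things now and then, are a little off and sometimes report something else, mostly with a low value. They report only what shows in the picture. A call takes as long as a camera call.
- trace(camera, label): "pixels" (400x640 bool, what is visible of it) and "box" ([left, top, right, bottom] in pixels, round what is visible of it).
The state is a dict: "time_s": time; "joint_pos": joint angles; "joint_vel": joint speeds; "tau": joint torques, N m; "eef_pos": TCP position; "orientation": TCP orientation; "contact_force": force on the tool from outside, world axes, zero at the start; "wrist_torque": the same for the moment, N m; "width": finger opening in m; "gripper_force": force on a finger pad.
Only numpy, scipy, OpenCV 4.12 (cv2) and the standard library are available. Lean on these libraries where they do the work, as an engineer would, in place of code of your own. Each camera call takes 0.05 s, during which the arm holds its last target. There are 200 camera calls.

### The job

First turn the template tree gently until its empty branch points straight out over the bright rib on its foot. Then take the tall plywood template with the hanging hole from the rack and hang it on that branch: pass the hole over the upturned end, press the sprung keeper plate back with the template just far enough to lower it behind the upturned end, and let go with the template hanging plumb on the bar, clamped by the keeper. Feel your way, forcing nothing (about 8 N on the keeper does it, 18 N is too much), and leave the other things on the bench where they are.

Things in the scene. Friction and masses are not known exactly. Their poses are not given: they have to be found in the camera images.
- stand: Foot of the template tree, fixed to the bench: dark disc 170 across, 18 thick, with an upright steel column. Origin at the middle of its underside; z up, on the axis the tree turns about. Its -x axis is the front: a bright rib (75 long, 8 wide, top 24 above the bench) lies along it, from 55 to 130 from the axis.
- tree (a joint): Angle of the turning tree on its foot (rad), counter-clockwise from above positive; 0 when the empty branch points straight out over the rib (along -x of the foot). Starts at 0.5 to 1.4, so turn it clockwise. Stiff by friction (0.22 N m), stays where left.
- mid_bar (a point): Point of the tree on the empty branch: middle of the bar's top, 160 above the bench, 95 from the axis; x inward along the bar, z up. Steel bar 12 wide, 10 high; 30 to 75 from the axis it carries only a 22 wide coil: straddle it there. Its end has an upturned lip, 6 thick, 12 wide, 10 above the bar. The bar is set in or out by hand: the lip's inner face is 94 to 114 from the axis.
- hub (a point): Middle of the top of the grey hub (40 across), on the axis, 194 above the bench; three branches 120 degrees apart, two with plywood templates fixed on (reaching 118 from the axis, tops 204 up). On the empty bar slides the keeper: upright plate 36 wide, 6 thick, from 16 below to 44 above the bar's top. Its outer face rests 11 inward of the lip, wherever that is set.
- template: Template to hang: plywood 18 thick (x), upright in a rack slot, 136 high (z). Body 110 wide (y), 60 high, with a 40 x 40 window open at the bottom; above it a 60 wide part with the hanging hole (24 wide, 32 high, 60 to 92 above the underside); on top a tab 40 wide, 44 high, to grip across its edges (y). About 0.2 kg. Origin in the middle of its underside; front and back are the same.
- hang (a point): Point on the template: middle of the upper edge of the hanging hole, half way through the thickness, 92 above the template's underside, 44 below the top of the tab; axes as the template. When hung it lies on top of the bar, 9 inward of the lip's inner face.
- spring (a point): Middle of the hub on the axis at bar height, 155 above the bench. The keeper's spring pushes it outward along the bar: 2 N to start it inward, 0.7 N per mm, damped, hard stop after 10.5 mm (9.4 N). The 18 mm template needs it 7 mm or more back (7 N), and about 8 N of push leaves room both ways. Downward the bar gives in a rubber bush, 1 mm per 3 N; inward it is rigid.
- rack: Fixed wooden rack 150 (x) by 140 (y) with two slots along y, their centres 35 to either side of its origin in x; slots 21 wide, floor 8 above the bench, walls up to 38 above the bench. Origin in the middle of its underside. Which slot holds which template varies.
- low_template: a second plywood template, without tab or hole: 110 wide, 18 thick, 80 high, with a notch in its top edge; stands in the other slot; origin in the middle of its underside, z up
- glue: white glue bottle, 54 across, about 130 high; origin in the middle of its underside
- driver: screwdriver lying on the bench, about 200 long
- mug: white mug, 76 across, 90 high; origin in the middle of its underside
- offcut: plywood offcut 90 x 45 x 18, lying flat
- tape: black tape measure 65 x 35 x 60 high, standing
- bits: wooden block of router bits 100 x 60, 58 high with the bits

How it is judged:
On the way:
1. the tree is turned so that the empty branch points out over the rib, within 0.12 rad, the template still in the rack (value of joint tree between -0.12 and 0.12 rad and velocity of joint tree between -0.05 and 0.05 rad/s and z of template in the frame of rack below 0.015 m), for 0.3 s.
At the end, for the whole second after the job is handed in: Branch over the rib within 0.2 rad; template on it at rest, clamped between keeper and lip (over 8 N in all): hole edge 3 mm above to 4 mm below mid_bar's height, within 15 mm of it along and 8 mm across the bar, plumb within 0.12 rad, square to the bar within 0.2 rad (value of joint tree between -0.2 and 0.2 rad and x of hang in the frame of mid_bar between -0.015 and 0.015 m and y of hang in the frame of mid_bar between -0.008 and 0.008 m and z of hang in the frame of mid_bar between -0.004 and 0.003 m and angle between template's own z axis and vertical below 0.12 rad and angle between the x axis of template and the x axis of mid_bar, either way round below 0.2 rad and contact force between template and stand above 8 N and linear speed of template below 0.01 m/s and angular speed of template below 0.1 rad/s); the robot touches nothing.
It fails at once if while the keeper is being pressed back, before the template is down on the bar, the template is pressed on the tree with more than 18 N (contact force between template and stand above 18 N and z of hang in the frame of mid_bar above 0.006 m).
It fails at once if while the fingers hold it, the template is pressed on the tree with more than 25 N (all its contacts added up) (contact force between template and stand above 25 N and contact force between the fingers and template above 3 N).
It fails at once if the robot pushes the tree with more than 20 N (contact force between any of the fingers, the arm and stand above 20 N).
It fails at once if another thing on the bench is shifted by more than 30 mm (distance of any of low_template, glue, driver, mug, offcut, tape, bits from where it was at the start of the episode above 0.03 m).
It also fails if it takes over 72 s, if anything falls off the work surface, if the arm or the gripper's body presses on something with over 40 N, if the wrist force passes 120 N, or if a joint passes its speed limit or range.

## Working session

There is one attempt and no reset: what is moved stays moved. The work goes in short steps, Python scripts to look and compute and a shell command to move; the robot and the scene stay as the last step left them, time stands still between calls to the robot, and variables do not carry over. Pictures are saved under pics/ and viewed, at most 10 in all, crops included, and the job is handed in when it is done.

```bash
mkdir -p pics; cat > h.py <<'E'
import numpy as np, cv2
from scipy.spatial.transform import Rotation as R
from cell import monitor, optics, r, trace
def T_tool(s):
    T=np.eye(4); T[:3,:3]=R.from_euler('xyz',s['orientation']).as_matrix(); T[:3,3]=s['eef_pos']; return T
def grab(n):
    s=monitor.state(); im,d=optics.grab_frame(n); m=optics.camera_model(n)
    T=m['cam_to_world'] if 'cam_to_world' in m else T_tool(s)@np.array(m['hand_eye'])
    return im,d,m,np.array(T)
def pts(mask,d,m,T):
    v,u=np.nonzero(mask&(d>0)); z=d[v,u]
    K=np.array([[m['fx'],0,m['cx']],[0,m['fy'],m['cy']],[0,0,1]])
    n=cv2.undistortPoints(np.stack([u,v],1).astype(np.float64)[:,None],K,np.array(m['distortion'],float))[:,0]
    P=np.c_[n*z[:,None],z]; return P@T[:3,:3].T+T[:3,3]
E
python3 - <<'E'
from h import *
for n in ['scene','top']:
    im,d,m,T=grab(n); cv2.imwrite(f'pics/{n}0.png',im); np.savez(f'{n}0.npz',d=d,im=im)
    print(n,T.round(3).tolist(),m['fx'])
    for l in ['stand','tree','template','rack','low_template','glue','driver','mug','offcut','tape','bits']:
        o=trace(n,l)
        if o:
            P=pts(o[0]['pixels'],d,m,T); print(l,round(o[0]['confidence'],2),o[0]['box'],np.median(P,0).round(3) if len(P) else 0,len(P), P.min(0).round(3),P.max(0).round(3))
print(monitor.state())
E
```

```text
scene [[0.772, 0.394, -0.499, 1.154], [0.635, -0.479, 0.605, -0.728], [-0.001, -0.784, -0.62, 0.93], [0.0, 0.0, 0.0, 1.0]] 447.79377887052334
stand 0.87 [246.0, 216.3, 342.1, 320.5] [ 0.621 -0.17   0.098] 4987 [ 0.436 -0.262 -0.003] [0.723 0.1   0.209]
tree 0.7 [352.0, 169.5, 373.6, 213.2] [0.536 0.264 0.074] 542 [0.406 0.221 0.001] [0.544 0.492 0.147]
template 0.57 [351.6, 171.2, 376.5, 208.7] [0.536 0.266 0.075] 532 [0.417 0.221 0.003] [0.543 0.423 0.147]
rack 0.83 [324.1, 187.9, 383.0, 217.8] [0.523 0.245 0.013] 910 [ 0.409  0.157 -0.002] [0.652 0.387 0.136]
low_template 0.54 [333.0, 170.9, 359.6, 202.9] [0.466 0.274 0.061] 368 [0.379 0.222 0.   ] [0.474 0.38  0.093]
glue 0.71 [364.1, 206.9, 388.5, 247.3] [0.664 0.147 0.068] 639 [ 0.568  0.131 -0.003] [0.685 0.306 0.136]
driver 0.84 [153.6, 288.5, 196.1, 296.7] [ 0.362 -0.362  0.022] 364 [ 0.322 -0.402  0.001] [ 0.397 -0.311  0.03 ]
mug 0.68 [372.9, 157.9, 397.2, 186.0] [0.508 0.423 0.063] 638 [0.423 0.401 0.001] [0.539 0.614 0.095]
offcut 0.65 [265.5, 234.7, 285.6, 244.4] [ 0.432 -0.032  0.018] 217 [ 0.401 -0.095 -0.002] [0.525 0
[... 1588 characters left out ...]
, 'joint_pos': array([ 1.11718064e+00,  2.58616267e-01,  1.53502903e+00,  1.22760508e-05,
        1.34800390e+00, -2.02796901e-01]), 'joint_vel': array([-1.28600697e-03, -2.93956544e-05, -2.17218354e-04,  1.79233765e-04,
       -1.67699839e-03, -4.42575283e-04]), 'tau': array([-1.72764476e-04, -4.37217307e+01, -2.84306002e+01,  7.17735174e-02,
        3.15743673e-02, -3.17028332e-05]), 'eef_pos': array([0.13647537, 0.5327883 , 0.2326323 ]), 'orientation': array([-3.14153968e+00, -2.31150557e-05,  2.89077116e+00]), 'contact_force': array([ 0.0078137 , -0.04467615, -0.52169692]), 'wrist_torque': array([ 0.0174955 ,  0.00046389, -0.0072816 ]), 'gripper_force': 0.0, 'width': 0.09306940293967618}
```

View pics/scene0.png

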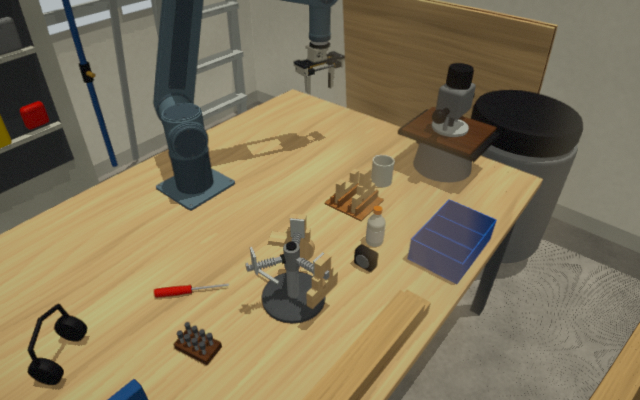

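View pics/top0.png

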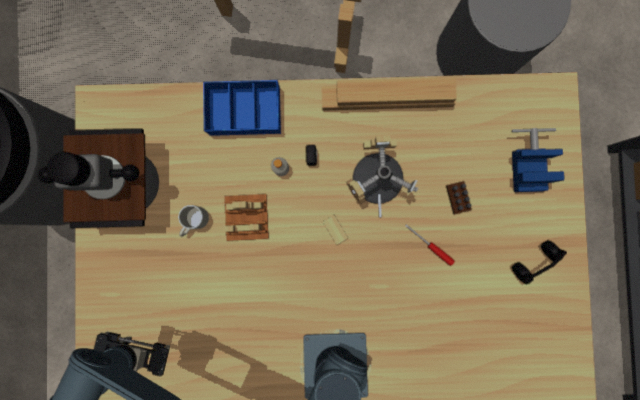

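```bash
python3 - <<'E'
from h import *
a=cv2.imread('pics/top0.png')[125:245,215:435]; b=cv2.imread('pics/scene0.png')[155:325,240:400]
a=cv2.resize(a,None,fx=3.6,fy=3.6,interpolation=cv2.INTER_CUBIC)
cv2.imwrite('pics/c1.png',a)
cv2.imwrite('pics/c2.png',cv2.resize(b,None,fx=3.5,fy=3.5,interpolation=cv2.INTER_CUBIC))
m=optics.camera_model('top');T=np.array(m['cam_to_world']);d=np.load('top0.npz')['d']
P=pts(np.ones_like(d,bool),d,m,T)
def sel(z0,z1,box):
    return P[(P[:,2]>z0)&(P[:,2]<z1)&(P[:,0]>box[0])&(P[:,0]<box[1])&(P[:,1]>box[2])&(P[:,1]<box[3])]
print('hub', sel(.18,.2,(.5,.75,-.3,-.03)).round(3)[:60].tolist())
Q=sel(.06,.16,(.40,.58,.2,.37)); print('rack up', Q.round(3).tolist())
for n,b in [('stand',(.5,.75,-.3,-.03))]:
    Q=sel(.145,.22,b); print(n,Q.round(3).tolist())
E
```

```text
hub [[0.713, -0.146, 0.199], [0.713, -0.149, 0.2], [0.711, -0.138, 0.192], [0.71, -0.167, 0.194], [0.71, -0.138, 0.184], [0.707, -0.149, 0.198], [0.707, -0.157, 0.198], [0.706, -0.138, 0.188], [0.703, -0.16, 0.2], [0.7, -0.16, 0.2], [0.7, -0.178, 0.198], [0.698, -0.138, 0.185], [0.697, -0.14, 0.19], [0.695, -0.138, 0.182], [0.694, -0.14, 0.189], [0.691, -0.169, 0.199], [0.691, -0.172, 0.2], [0.692, -0.141, 0.185], [0.689, -0.142, 0.197], [0.69, -0.146, 0.193], [0.69, -0.148, 0.195], [0.69, -0.152, 0.194], [0.689, -0.154, 0.194], [0.689, -0.157, 0.196], [0.691, -0.161, 0.187], [0.691, -0.164, 0.187], [0.691, -0.168, 0.184], [0.69, -0.17, 0.188], [0.689, -0.172, 0.193], [0.689, -0.141, 0.182], [0.629, -0.154, 0.182], [0.628, -0.156, 0.185], [0.628, -0.159, 0.187], [0.628, -0.162, 0.183], [0.628, -0.168, 0.186], [0.626, -0.151, 0.183], [0.625, -0.153, 0.184], [0.625, -0.156, 0.187], [0.625, -0.159, 0.186], [0.625, -0.162, 0.188], [0.624, -0.165, 0.188], [0.625, -0.168, 0.182], [0.625, -0.171, 0.182], [0.622, -0.147, 0.187], [0.622, -0.15, 0.186], [0.622, -0.153, 0.186], [0.622, -0.156, 
[... 28228 characters left out ...]
46, -0.078, 0.159], [0.544, -0.079, 0.19], [0.543, -0.081, 0.201], [0.542, -0.084, 0.207], [0.542, -0.087, 0.206], [0.546, -0.093, 0.156], [0.546, -0.096, 0.156], [0.545, -0.099, 0.159], [0.542, -0.08, 0.174], [0.54, -0.081, 0.197], [0.541, -0.086, 0.177], [0.543, -0.09, 0.158], [0.542, -0.093, 0.159], [0.542, -0.096, 0.163], [0.542, -0.099, 0.156], [0.54, -0.082, 0.148], [0.54, -0.084, 0.152], [0.54, -0.087, 0.16], [0.539, -0.09, 0.16], [0.539, -0.093, 0.162], [0.539, -0.096, 0.164], [0.539, -0.099, 0.161], [0.537, -0.084, 0.156], [0.537, -0.087, 0.152], [0.536, -0.089, 0.167], [0.537, -0.093, 0.155], [0.536, -0.096, 0.16], [0.534, -0.087, 0.153], [0.533, -0.09, 0.16], [0.53, -0.087, 0.16]]
```

View pics/c1.png

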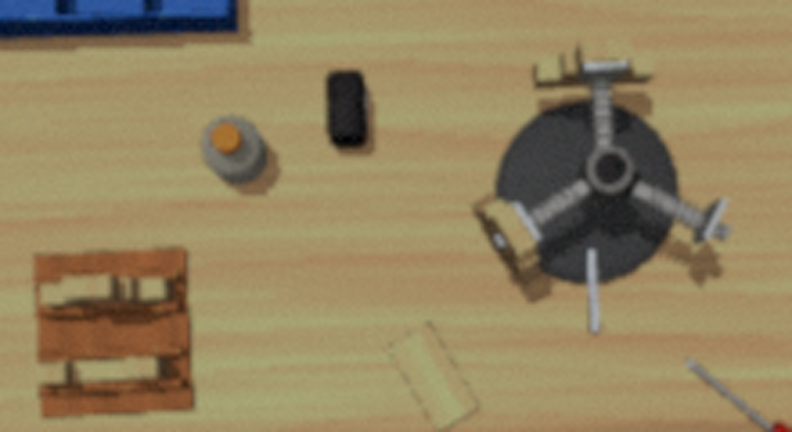

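View pics/c2.png

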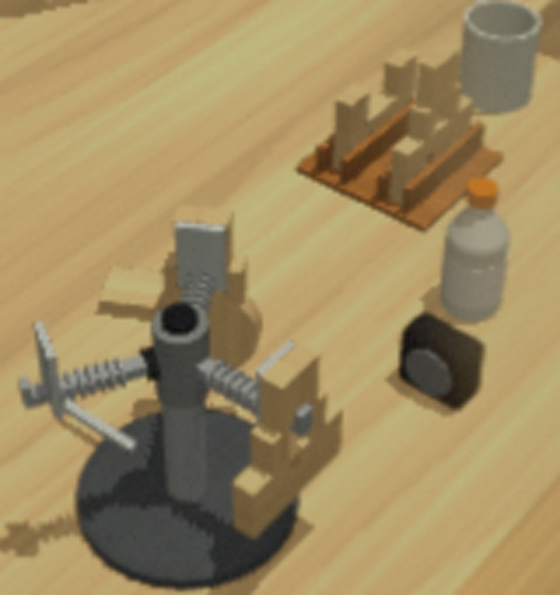

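```bash
python3 - <<'E'
from h import *
print(np.array(optics.camera_model('wrist')['hand_eye']).round(3).tolist(),optics.camera_model('wrist')['fx'])
m=optics.camera_model('top');T=np.array(m['cam_to_world']);f=np.load('top0.npz');d,im=f['d'],f['im']
P=pts(np.ones_like(d,bool),d,m,T); C=im[d>0]
c=np.array([.608,-.161])
rel=P[:,:2]-c; rad=np.hypot(*rel.T); ang=np.arctan2(rel[:,1],rel[:,0])
k=(rad>.09)&(rad<.125)&(P[:,2]<.05)&(C.mean(1)>100)&(abs(P[:,1]+.155)<.03)&(P[:,0]<.55)
print('rib bright',P[k].mean(0),k.sum())
for z0,z1,a,b in [(.145,.18,.03,.08),(.185,.215,.07,.12),(.145,.18,.098,.125)]:
    k=(P[:,2]>z0)&(P[:,2]<z1)&(rad>a)&(rad<b)&(ang<-1.6)&(ang>-2.6)
    print(k.sum(),P[k].mean(0).round(4), 'ang',np.median(np.pi+ang[k]).round(3),'rad',np.median(rad[k]).round(4))
k=(rad<.03)&(P[:,2]>.185)&(P[:,2]<.205); print('hub mid',((P[k].max(0)+P[k].min(0))/2).round(4),P[k].mean(0))
E
```

```text
[[0.0, -0.96, -0.279, 0.078], [1.0, 0.001, -0.0, 0.0], [0.0, -0.279, 0.96, -0.152], [0.0, 0.0, 0.0, 1.0]] 349.45142907848305
rib bright [ 0.50188582 -0.15488164  0.00275593] 191
90 [ 0.5816 -0.2103  0.1601] ang 1.082 rad 0.057
36 [ 0.5644 -0.2421  0.2008] ang 1.081 rad 0.0925
19 [ 0.5573 -0.2554  0.163 ] ang 1.074 rad 0.1073
hub mid [ 0.6097 -0.1587  0.1932] [ 0.60925885 -0.15940205  0.19148103]
```

```bash
R='x'; python3 -m inch '0.5 -0.05 -0.05 -0.06 0.1; 0.5 -0.616 -0.604 -0.147 1.82; 0.5 -0.616 -0.604 -0.147 1.82; 0.5 -0.616 -0.604 -0.147 1.82; 0.5 -0.616 -0.604 -0.147 1.82; 0.5 -0.616 -0.604 -0.147 1.82; 0.5 -0.616 -0.604 -0.147 1.82; 0.5 -0.616 -0.604 -0.147 1.82; 0.5 -0.616 -0.604 -0.147 1.82; 0.5 -0.616 -0.604 -0.147 1.82; 0.5 -0.616 -0.604 -0.147 1.82; 0.5 -0.616 -0.604 -0.147 1.82; 0.5 -0.616 -0.604 -0.147 1.82; 0.5 -0.616 -0.604 -0.147 1.82; 0.5 -0.616 -0.604 -0.147 1.82; 0.5 -0.616 -0.604 -0.147 1.82; 0.5 -0.616 -0.604 -0.147 1.82; 0.5 -0.616 -0.604 -0.147 1.82; 0.5 -0.616 -0.604 -0.147 1.82; 0.5 -0.616 -0.604 -0.147 1.82'
```

```text
time_s: 3.2
eef_pos: [0.5832, -0.2055, 0.3787]
orientation: [-3.14, -0.0, 1.07]
contact_force: [0.0, 0.5, -0.2]
width: 0.0695
gripper_force: 0.0
```

```bash
cat >> h.py <<'E'
def analyse(n,c=(.609,-.160),save=None):
    im,d,m,T=grab(n); s=monitor.state()
    if save: cv2.imwrite(f'pics/{save}.png',im); np.savez(f'{save}.npz',d=d,im=im,T=T)
    P=pts(np.ones_like(d,bool),d,m,T); C=im[d>0].astype(float)
    for it in range(3):
        rel=P[:,:2]-c; rad=np.hypot(*rel.T)
        k=(rad<.026)&(P[:,2]>.187)&(P[:,2]<.201)
        if k.sum()<20: break
        (x,y),rr=cv2.minEnclosingCircle(P[k][:,:2].astype(np.float32)); c=np.array([x,y])
    print('hub',np.round(c,4),'r',round(rr,4),'z',np.median(P[k,2]).round(4))
    rel=P[:,:2]-c; rad=np.hypot(*rel.T); ang=np.arctan2(rel[:,1],rel[:,0])
    q=np.mod(ang+np.pi,2*np.pi); q[q>np.pi]-=2*np.pi
    k=(rad>.088)&(rad<.130)&(P[:,2]>.015)&(P[:,2]<.033)&(abs(q)<.3)
    if k.sum()>8: print('rib ang',np.median(q[k]).round(4),'n',k.sum(),P[k].mean(0).round(4))
    for nm,z0,z1,a,b in [('coil',.15,.175,.03,.075),('keep',.192,.212,.07,.115),('lip',.164,.176,.09,.125)]:
        k=(P[:,2]>z0)&(P[:,2]<z1)&(rad>a)&(rad<b)&(q>-.4)&(q<1.5)
        if k.sum()>3:
            A=np.median(q[k]); u=-np.array([np.cos(A),np.sin(A)]); al=rel[k]@u
            print(nm,k.sum(),P[k].mean(0).round(4),'ang',A.round(4),'radial',np.percentile(al,[2,50,98]).round(4))
    return im,d,m,T,P,C
E
python3 - <<'E'
from h import *
analyse('wrist',save='w1')
E
```

```text
hub [ 0.6108 -0.1585] r 0.0189 z 0.1938
rib ang 0.0232 n 160 [ 0.5023 -0.161   0.0237]
coil 640 [ 0.5855 -0.2067  0.1607] ang 1.0894 radial [0.0314 0.0538 0.0742]
keep 320 [ 0.5665 -0.2412  0.2014] ang 1.0802 radial [0.0919 0.093  0.0973]
lip 154 [ 0.5648 -0.2451  0.1698] ang 1.0817 radial [0.0902 0.0924 0.1145]
```

View pics/w1.png

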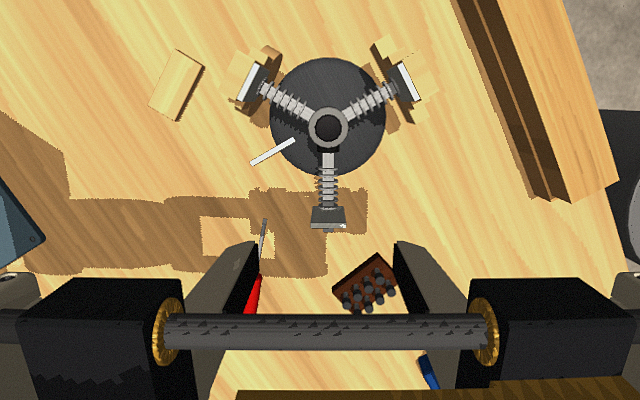

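```bash
python3 -m inch '0.5 0.0025 0.0024 0.04 -0.015; 0.5 0.0025 0.0024 0.08 -0.015; 0.5 0.0025 0.0024 0.12 -0.015; 0.5 0.0025 0.0024 0.15 -0.015; 0.2 0.0025 0.0024 0.18 -0.015; 0 0.0025 0.0024 0.2 -0.015; -0.2 0.0025 0.0024 0.215 -0.015; -0.35 0.0025 0.0024 0.2237 -0.015; -0.35 0.0025 0.0024 0.2237 -0.015; -0.35 0.0025 0.0024 0.2237 -0.015'
python3 - <<'E'
from h import *
for p in [.03,.06,.1,.15,.21,.27,.33,.39,.45,.52,.59,.66,.73,.80,.87,.94,1.0,1.06,1.10,1.13]:
    print('-0.35 %.4f %.4f 0 %.2f;'%(.052*(1-np.cos(p)),-.052*np.sin(p),p),end=' ')
E
```

```text
time_s: 4.25
eef_pos: [0.5869, -0.2036, 0.1571]
orientation: [3.14, -0.0, 1.087]
contact_force: [-0.6, -0.4, -0.6]
width: 0.0311
gripper_force: 0.0
-0.35 0.0000 -0.0016 0 0.03; -0.35 0.0001 -0.0031 0 0.06; -0.35 0.0003 -0.0052 0 0.10; -0.35 0.0006 -0.0078 0 0.15; -0.35 0.0011 -0.0108 0 0.21; -0.35 0.0019 -0.0139 0 0.27; -0.35 0.0028 -0.0169 0 0.33; -0.35 0.0039 -0.0198 0 0.39; -0.35 0.0052 -0.0226 0 0.45; -0.35 0.0069 -0.0258 0 0.52; -0.35 0.0088 -0.0289 0 0.59; -0.35 0.0109 -0.0319 0 0.66; -0.35 0.0133 -0.0347 0 0.73; -0.35 0.0158 -0.0373 0 0.80; -0.35 0.0185 -0.0397 0 0.87; -0.35 0.0213 -0.0420 0 0.94; -0.35 0.0239 -0.0438 0 1.00; -0.35 0.0266 -0.0454 0 1.06; -0.35 0.0284 -0.0463 0 1.10; -0.35 0.0298 -0.0470 0 1.13;
```

```bash
python3 -m inch '-0.35 0 -0.0016 0 0.03; -0.35 0.0001 -0.0031 0 0.06; -0.35 0.0003 -0.0052 0 0.10; -0.35 0.0006 -0.0078 0 0.15; -0.35 0.0011 -0.0108 0 0.21; -0.35 0.0019 -0.0139 0 0.27; -0.35 0.0028 -0.0169 0 0.33; -0.35 0.0039 -0.0198 0 0.39; -0.35 0.0052 -0.0226 0 0.45; -0.35 0.0069 -0.0258 0 0.52'
python3 -m inch '-0.35 0.0012 -0.0033 0 0.07; -0.35 0.0026 -0.0064 0 0.14; -0.35 0.0044 -0.0095 0 0.21; -0.35 0.0065 -0.0123 0 0.28; -0.35 0.0088 -0.0149 0 0.35; -0.35 0.0112 -0.0173 0 0.42; -0.35 0.0136 -0.0192 0 0.48; -0.35 0.0161 -0.0209 0 0.54; -0.35 0.0178 -0.0219 0 0.58; -0.35 0.0191 -0.0226 0 0.61; -0.35 0.0191 -0.0226 0 0.61'
```

```text
time_s: 5.25
eef_pos: [0.5688, -0.1873, 0.1576]
orientation: [3.136, -0.003, 0.562]
contact_force: [3.6, -2.8, -1.6]
width: 0.0303
gripper_force: 2.1
time_s: 6.35
eef_pos: [0.5709, -0.1582, 0.157]
orientation: [3.139, -0.001, -0.046]
contact_force: [-1.7, -4.7, 0.5]
width: 0.0303
gripper_force: 2.1
```

```bash
python3 - <<'E'
from h import *
analyse('wrist',c=(.6108,-.1585),save='w2')
analyse('top',c=(.6108,-.1585))
E
```

```text
hub [ 0.6116 -0.1601] r 0.0184 z 0.1938
coil 2891 [ 0.5688 -0.1694  0.162 ] ang 0.1915 radial [0.0324 0.0422 0.06  ]
lip 853 [ 0.5196 -0.1684  0.17  ] ang 0.0902 radial [0.0909 0.0923 0.0937]Traceback (most recent call last):
  File "<stdin>", line 3, in <module>
  File "h.py", line 24, in analyse
    print('hub',np.round(c,4),'r',round(rr,4),'z',np.median(P[k,2]).round(4))
                                        ^^
UnboundLocalError: cannot access local variable 'rr' where it is not associated with a value
```

```bash
python3 -m inch '-0.2 0 0 0 0; -0.2 0 0 -0.02 0.02; -0.2 0 0 -0.06 0.046; -0.2 0 0 -0.11 0.046; -0.2 0 0 -0.16 0.046; 0 0 0 -0.2 0.046; 0 0 0 -0.22 0.046; 0 0 0 -0.22 0.046' && python3 - <<'E'
from h import *
analyse('wrist',c=(.6108,-.1585),save='w3')
print(monitor.state()['eef_pos'])
E
```

```text
time_s: 7.25
eef_pos: [0.5723, -0.1566, 0.3804]
orientation: [3.139, -0.008, -0.09]
contact_force: [-0.1, -0.7, -0.5]
width: 0.0461
gripper_force: 0.0
hub [ 0.6109 -0.1607] r 0.0192 z 0.1937
rib ang -0.0071 n 55 [ 0.497  -0.16    0.0238]
coil 641 [ 0.5573 -0.1688  0.1607] ang 0.1501 radial [0.0311 0.0532 0.0739]
keep 331 [ 0.5192 -0.1749  0.2012] ang 0.1541 radial [0.0908 0.0918 0.0967]
lip 145 [ 0.5168 -0.1754  0.1701] ang 0.1554 radial [0.0906 0.0912 0.1134]
[ 0.57156834 -0.15642091  0.37749218]
```

View pics/w3.png

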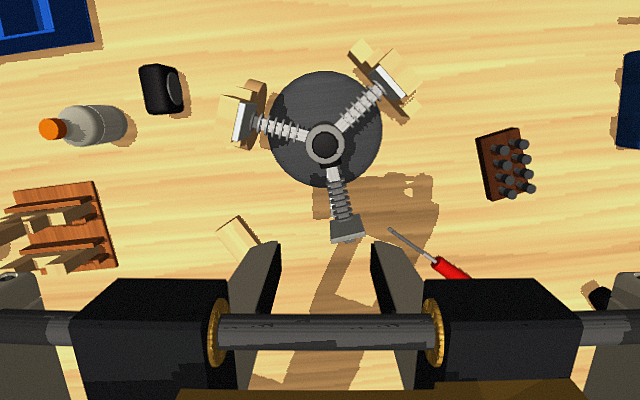

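```bash
python3 -m inch '0 -0.0114 0.0126 0.02 -0.12; 0 -0.0114 0.0126 0.06 -0.24; 0 -0.0114 0.0126 0.1 -0.24; 0 -0.0114 0.0126 0.15 -0.24; 0 -0.0114 0.0126 0.19 -0.24; 0 -0.0114 0.0126 0.21 -0.24; -0.2 -0.0114 0.0126 0.2215 -0.24; -0.35 -0.0114 0.0126 0.2215 -0.24; -0.35 -0.0114 0.0126 0.2215 -0.24' && python3 -m inch '-0.35 0 -0.0021 0 0.04; -0.35 0.0002 -0.0042 0 0.08; -0.35 0.0004 -0.0062 0 0.12; -0.35 0.0006 -0.0078 0 0.15; -0.35 0.0009 -0.0093 0 0.18; -0.35 0.0011 -0.0103 0 0.2; -0.35 0.0013 -0.0113 0 0.22; -0.35 0.0013 -0.0113 0 0.22'
```

```text
time_s: 8.2
eef_pos: [0.5588, -0.1682, 0.1548]
orientation: [3.141, -0.0, 0.15]
contact_force: [0.4, -0.3, 1.5]
width: 0.031
gripper_force: 0.0
time_s: 9.0
eef_pos: [0.559, -0.1574, 0.1556]
orientation: [3.14, -0.003, -0.071]
contact_force: [2.3, -4.2, 1.9]
width: 0.0303
gripper_force: 1.8
```

```bash
python3 -m inch '-0.2 0 0 0 0; -0.2 0 0 -0.02 0; -0.2 0 0 -0.06 0; -0.2 0 0 -0.11 0; -0.2 0 0 -0.16 0; 0 0 0 -0.2 0; 0 0 0 -0.22 0; 0 0 0 -0.22 0; 0 0 0 -0.22 0' && python3 - <<'E'
from h import *
analyse('wrist',c=(.6108,-.1600),save='w4')
print(monitor.state()['eef_pos'])
E
```

```text
time_s: 9.9
eef_pos: [0.5578, -0.1562, 0.3733]
orientation: [-3.14, 0.002, -0.07]
contact_force: [-0.5, 0.4, -1.4]
width: 0.0463
gripper_force: 0.0
hub [ 0.6111 -0.1607] r 0.0185 z 0.1937
rib ang -0.0188 n 14 [ 0.4979 -0.159   0.0237]
coil 664 [ 0.5573 -0.1662  0.1608] ang 0.1015 radial [0.0308 0.0533 0.0739]
keep 343 [ 0.5186 -0.1705  0.2013] ang 0.1034 radial [0.0909 0.0922 0.097 ]
lip 152 [ 0.515  -0.1707  0.1702] ang 0.1042 radial [0.091  0.0915 0.1134]
[ 0.55746185 -0.15619623  0.37229636]
```

```bash
python3 -m inch '0 0 0.003 0.04 0; 0 0 0.003 0.08 0; 0 0 0.003 0.12 0; 0 0 0.003 0.16 0; 0 0 0.003 0.2 0; -0.2 0 0.003 0.217 0; -0.35 0 0.003 0.217 0; -0.35 0 0.003 0.217 0; -0.35 0 0.001 0.217 0; -0.35 0 -0.001 0.217 0; -0.35 0 -0.0025 0.217 0; -0.35 0 -0.0035 0.217 0; -0.35 0 -0.0044 0.217 0; -0.35 0 -0.0048 0.217 0;-0.35 0 -0.0048 0.217 0' && python3 -m inch '-0.2 0 0 0 0; -0.2 0 0 -0.02 0; -0.2 0 0 -0.06 0; -0.2 0 0 -0.11 0; -0.2 0 0 -0.16 0; 0 0 0 -0.2 0; 0 0 0 -0.22 0; 0 0 0 -0.22 0; 0 0 0 -0.22 0' && python3 - <<'E'
from h import *
analyse('wrist',c=(.6108,-.1600),save='w4')
print(monitor.state()['eef_pos'])
E
```

```text
time_s: 11.45
eef_pos: [0.5585, -0.1521, 0.1577]
orientation: [3.141, -0.0, -0.07]
contact_force: [-2.3, -3.5, 1.5]
width: 0.0299
gripper_force: 1.8
time_s: 12.35
eef_pos: [0.5586, -0.1513, 0.3764]
orientation: [-3.14, 0.0, -0.069]
contact_force: [-0.3, -0.4, 0.2]
width: 0.0463
gripper_force: 0.0
hub [ 0.6112 -0.1598] r 0.019 z 0.1937
coil 655 [ 0.557  -0.1613  0.1608] ang 0.0276 radial [0.0309 0.0537 0.0741]
keep 330 [ 0.5179 -0.1622  0.2013] ang 0.0246 radial [0.0911 0.0925 0.0972]
lip 153 [ 0.5147 -0.1626  0.1701] ang 0.0309 radial [0.0911 0.0917 0.1139]
[ 0.55817629 -0.15132404  0.37542579]
```

```bash
python3 -m inch '0.3 -0.061 -0.4268 0.075 -0.07; 0.3 -0.061 -0.4268 0.075 -0.07; 0.3 -0.061 -0.4268 0.075 -0.07; 0.3 -0.061 -0.4268 0.075 -0.07; 0.3 -0.061 -0.4268 0.075 -0.07; 0.3 -0.061 -0.4268 0.075 -0.07; 0.3 -0.061 -0.4268 0.075 -0.07; 0.3 -0.061 -0.4268 0.075 -0.07; 0.3 -0.061 -0.4268 0.075 -0.07; 0.3 -0.061 -0.4268 0.075 -0.07; 0.3 -0.061 -0.4268 0.075 -0.07; 0.3 -0.061 -0.4268 0.075 -0.07; 0.3 -0.061 -0.4268 0.075 -0.07' && python3 - <<'E'
from h import *
s=monitor.state();print(s['eef_pos'],s['orientation'])
im,d,m,T=grab('wrist'); cv2.imwrite('pics/w5.png',im)
P=pts(np.ones_like(d,bool),d,m,T)
for z0,z1,b in [(.135,.153,(.49,.57,.22,.34)),(.062,.074,(.51,.545,.21,.345)),(.082,.094,(.43,.48,.2,.36)),(.030,.045,(.38,.6,.18,.38))]:
    k=(P[:,2]>z0)&(P[:,2]<z1)&(P[:,0]>b[0])&(P[:,0]<b[1])&(P[:,1]>b[2])&(P[:,1]<b[3])
    Q=P[k]; print(k.sum(),np.median(Q[:,2]).round(4) if k.sum() else '',cv2.minAreaRect(Q[:,:2].astype(np.float32)) if k.sum()>5 else '',np.percentile(Q,[1,99],axis=0).round(4).tolist() if k.sum()>5 else '')
E
```

```text
time_s: 13.7
eef_pos: [0.5278, 0.2766, 0.3022]
orientation: [3.141, 0.0, -0.002]
contact_force: [0.7, -0.4, -0.1]
width: 0.0607
gripper_force: 0.0
[0.52783601 0.27662087 0.30224232] [ 3.14125992e+00  3.69038811e-04 -2.08622930e-03]
924 0.1438 ((0.5282688140869141, 0.27984750270843506), (0.018583962693810463, 0.03981553018093109), 1.6891511678695679) [[0.5193, 0.2603, 0.1359], [0.5376, 0.2995, 0.1454]]
879 0.0678 ((0.5285192131996155, 0.27968111634254456), (0.018066680058836937, 0.1101323589682579), 1.5578181743621826) [[0.5189, 0.2252, 0.0625], [0.5384, 0.3342, 0.0731]]
903 0.0877 ((0.4581889510154724, 0.28542107343673706), (0.019077284261584282, 0.11002948880195618), 1.3752074241638184) [[0.448, 0.2308, 0.0828], [0.4683, 0.3398, 0.0894]]
2307 0.0376 ((0.4932968318462372, 0.2804775834083557), (0.10750531405210495, 0.12988536059856415), 1.4740214347839355) [[0.4405, 0.2169, 0.0305], [0.5477, 0.3447, 0.0445]]
```

View pics/w5.png

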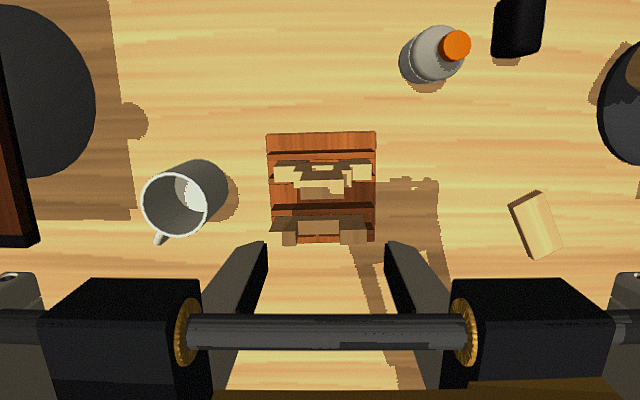

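```bash
python3 -m inch '0.4 0.0006 -0.0031 0.03 -0.03; 0.4 0.0006 -0.0031 0.06 -0.03; 0.4 0.0006 -0.0031 0.09 -0.03; 0.4 0.0006 -0.0031 0.12 -0.03; 0.4 0.0006 -0.0031 0.135 -0.03; 0.4 0.0006 -0.0031 0.135 -0.03; 0.4 0.0006 -0.0031 0.135 -0.03; 0.4 0.0006 -0.0031 0.135 -0.03'; python3 -c "
from h import *
print(monitor.state()['eef_pos'])"
```

```text
time_s: 14.55
eef_pos: [0.5293, 0.2809, 0.1691]
orientation: [-3.141, -0.003, 0.029]
contact_force: [0.4, -1.1, 0.2]
width: 0.0649
gripper_force: 0.0
[0.52928962 0.28094708 0.16913689]
```

```bash
python3 -m inch '0.4 -0.0006 0.0008 0.02 0; 0.3 -0.0006 0.0008 0.04 0; 0.2 -0.0006 0.0008 0.05 0; 0.2 -0.0006 0.0008 0.05 0; 0 -0.0006 0.0008 0.05 0; -0.2 -0.0006 0.0008 0.05 0; -0.4 -0.0006 0.0008 0.05 0; -0.4 -0.0006 0.0008 0.05 0; -0.4 -0.0006 0.0008 0.05 0; -0.4 -0.0006 0.0008 0.05 0' 50; python3 -c "
from h import *
print(monitor.state()['eef_pos'])"
```

```text
time_s: 15.55
eef_pos: [0.5284, 0.2804, 0.1186]
orientation: [-3.141, -0.002, 0.03]
contact_force: [0.3, -0.7, 6.0]
width: 0.0399
gripper_force: 50.0
[0.52837205 0.28041765 0.11861805]
```

```bash
python3 -m inch '-0.4 0 0 -0.01 0; -0.4 0 0 -0.03 0; -0.4 0 0 -0.06 0; -0.4 0 0 -0.09 0; -0.4 0 0 -0.12 0; -0.4 0 0 -0.15 0; -0.4 -0.01 0.03 -0.16 0; -0.4 -0.03 0.07 -0.16 0; -0.4 -0.04 0.12 -0.16 0; -0.4 -0.05 0.17 -0.16 0; -0.4 -0.065 0.22 -0.16 0; -0.4 -0.08 0.27 -0.16 0; -0.4 -0.09 0.32 -0.16 0; -0.4 -0.105 0.365 -0.16 0; -0.4 -0.115 0.4 -0.16 0; -0.4 -0.1213 0.425 -0.16 0; -0.4 -0.1213 0.438 -0.16 0; -0.4 -0.1213 0.4408 -0.16 0; -0.4 -0.1213 0.4408 -0.16 0; -0.4 -0.1213 0.4408 -0.16 0'
python3 - <<'E'
from h import *
s=monitor.state();print(s['eef_pos'],s['orientation'],s['contact_force'])
im,d,m,T=grab('wrist'); cv2.imwrite('pics/w6.png',im)
P=pts(np.ones_like(d,bool),d,m,T); L=(P-s['eef_pos'])@R.from_euler('xyz',s['orientation']).as_matrix()
k=(abs(L[:,0])<.03)&(abs(L[:,1])<.018)&(L[:,2]>-.04)&(L[:,2]<.0)
Q=L[k]; print(k.sum(), np.percentile(Q,[2,50,98],axis=0).round(4) if k.sum() else '')
analyse('wrist',c=(.611,-.160))
E
```

```text
time_s: 17.55
eef_pos: [0.4197, -0.1626, 0.2773]
orientation: [-3.141, 0.0, 0.031]
contact_force: [-0.6, 0.6, -1.7]
width: 0.0398
gripper_force: 50.0
[ 0.41967325 -0.16263281  0.27734649] [-3.14066792e+00  2.47238701e-04  3.12670554e-02] [-0.55789207  0.57029639 -1.69512429]
5146 [[-0.007  -0.0173 -0.0264]
 [ 0.0063 -0.0001 -0.0248]
 [ 0.009   0.0173 -0.0015]]Traceback (most recent call last):
  File "<stdin>", line 7, in <module>
  File "h.py", line 24, in analyse
    print('hub',np.round(c,4),'r',round(rr,4),'z',np.median(P[k,2]).round(4))
                                        ^^
UnboundLocalError: cannot access local variable 'rr' where it is not associated with a value
```

View pics/w6.png

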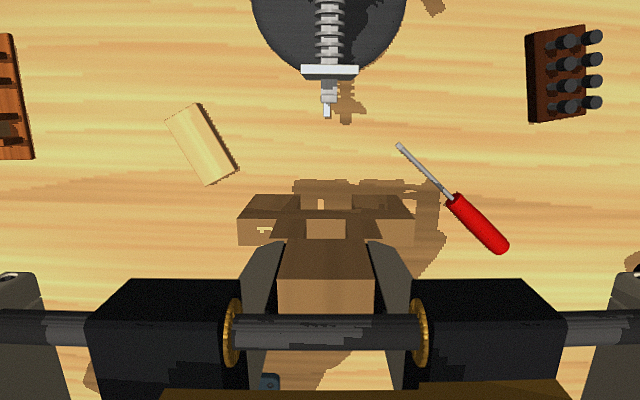

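```bash
python3 - <<'E'
from h import *
im,d,m,T=grab('wrist')
P=pts(np.ones_like(d,bool),d,m,T)
B=(P[:,1]>-.2)&(P[:,1]<-.12)
for n,z0,z1,a,b in [('keeptop',.195,.21,.49,.54),('lip',.163,.176,.485,.508),('bar',.155,.163,.49,.51),('coil',.15,.17,.525,.58)]:
    Q=P[B&(P[:,2]>z0)&(P[:,2]<z1)&(P[:,0]>a)&(P[:,0]<b)]
    if len(Q): print(n,len(Q),np.percentile(Q,[2,50,98],axis=0).round(4).tolist())
    if n=='keeptop': print(cv2.minAreaRect(Q[:,:2].astype(np.float32)))
E
python3 -m inch '-0.4 0 0 0.02 0; -0.4 0 0 0.04 0; -0.4 0 0 0.06 0; -0.4 0 0 0.075 0; -0.4 0 0 0.083 0; -0.4 0 0 0.083 0; -0.4 0 0 0.083 0'
```

```text
keeptop 697 [[0.5133, -0.1794, 0.197], [0.5163, -0.1619, 0.2037], [0.5197, -0.1448, 0.2053]]
((0.5164875984191895, -0.16219337284564972), (0.006308788433670998, 0.03632722795009613), 1.6754333972930908)
lip 132 [[0.497, -0.1685, 0.1684], [0.4996, -0.1628, 0.1699], [0.502, -0.1571, 0.1713]]
bar 175 [[0.5027, -0.1679, 0.1587], [0.5063, -0.162, 0.1601], [0.5099, -0.1567, 0.1614]]
coil 1576 [[0.526, -0.1714, 0.1516], [0.547, -0.1614, 0.1607], [0.5651, -0.151, 0.1666]]
time_s: 18.4
eef_pos: [0.4199, -0.1639, 0.195]
orientation: [3.141, -0.001, 0.03]
contact_force: [-1.0, -1.1, -2.3]
width: 0.0399
gripper_force: 50.0
```

```bash
python3 -m inch '-0.4 0.02 0.0005 0 0; -0.4 0.04 0.0005 0 0; -0.4 0.055 0.0005 0 0; -0.4 0.065 0.0005 0 0; -0.4 0.072 0.0005 0 0; -0.4 0.076 0.0005 0 0; -0.4 0.078 0.0005 0 0; -0.4 0.078 0.0005 0 0; -0.4 0.078 0.0005 0 0; -0.4 0.078 0.0005 0 0'
cat > st.py <<'E'
from h import *
s=monitor.state();print(s['eef_pos'].round(4),s['orientation'].round(3),s['contact_force'].round(2),s['wrist_torque'].round(2))
E
python3 st.py
```

```text
time_s: 19.4
eef_pos: [0.4971, -0.1622, 0.1945]
orientation: [-3.142, 0.0, 0.03]
contact_force: [-0.5, 0.1, -3.1]
width: 0.0395
gripper_force: 50.0
[ 0.4971 -0.1622  0.1945] [-3.142  0.     0.03 ] [-0.49  0.12 -3.12] [-0.01  0.1   0.02]
```

```bash
python3 -m inch '-0.4 0.002 0 0 0; -0.4 0.004 0 0 0; -0.4 0.006 0 0 0; -0.4 0.008 0 0 0; -0.4 0.009 0 0 0; -0.4 0.01 0 0 0; -0.4 0.01 0 0 0; -0.4 0.01 0 0 0'; python3 st.py
```

```text
time_s: 20.2
eef_pos: [0.5071, -0.1619, 0.1944]
orientation: [-3.142, 0.001, 0.03]
contact_force: [-2.9, -0.9, -1.9]
width: 0.0395
gripper_force: 50.0
[ 0.5071 -0.1619  0.1944] [-3.142e+00  1.000e-03  3.000e-02] [-2.92 -0.94 -1.94] [-0.19  0.79 -0.06]
```

```bash
python3 -m inch '-0.4 0.001 0 0 0; -0.4 0.002 0 0 0; -0.4 0.003 0 0 0; -0.4 0.004 0 0 0; -0.4 0.004 0 0 0; -0.4 0.004 0 0 0'; python3 st.py; python3 -m inch '-0.4 0.001 0 0 0; -0.4 0.002 0 0 0; -0.4 0.002 0 0 0; -0.4 0.002 0 0 0'; python3 st.py
```

```text
time_s: 20.8
eef_pos: [0.5107, -0.1617, 0.1942]
orientation: [-3.141, 0.002, 0.03]
contact_force: [-5.6, -1.8, -0.5]
width: 0.0397
gripper_force: 50.0
[ 0.5107 -0.1617  0.1942] [-3.141e+00  2.000e-03  3.000e-02] [-5.56 -1.82 -0.53] [-0.28  1.17 -0.1 ]
time_s: 21.2
eef_pos: [0.5124, -0.1617, 0.1942]
orientation: [-3.141, 0.002, 0.03]
contact_force: [-7.1, -0.7, -0.3]
width: 0.0394
gripper_force: 50.0
[ 0.5124 -0.1617  0.1942] [-3.141e+00  2.000e-03  3.000e-02] [-7.05 -0.67 -0.28] [-0.3   1.43 -0.1 ]
```

```bash
python3 -m inch '-0.4 0.001 0 0 0; -0.4 0.0015 0 0 0; -0.4 0.0015 0 0 0; -0.4 0.0015 0 0 0'; python3 st.py; python3 -m inch '-0.4 0 0 0 0'
```

```text
time_s: 21.6
eef_pos: [0.5136, -0.1616, 0.1941]
orientation: [-3.141, 0.003, 0.03]
contact_force: [-7.8, -1.2, -1.2]
width: 0.0399
gripper_force: 50.0
[ 0.5136 -0.1616  0.1941] [-3.141e+00  3.000e-03  3.000e-02] [-7.8  -1.15 -1.18] [-0.26  1.6  -0.09]
time_s: 21.7
eef_pos: [0.5136, -0.1617, 0.1941]
orientation: [-3.141, 0.003, 0.03]
contact_force: [-7.5, -2.4, -0.1]
width: 0.0398
gripper_force: 50.0
```

```bash
python3 -m inch '-0.4 0 0 0.001 0; -0.4 0 0 0.002 0; -0.4 0 0 0.003 0; -0.4 0 0 0.004 0; -0.4 0 0 0.005 0; -0.4 0 0 0.005 0; -0.4 0 0 0.005 0'; python3 st.py;  python3 -m inch '-0.4 0 0 0.001 0; -0.4 0 0 0.002 0; -0.4 0 0 0.0025 0; -0.4 0 0 0.0025 0'; python3 st.py
```

```text
time_s: 22.4
eef_pos: [0.5137, -0.1615, 0.1894]
orientation: [-3.141, 0.003, 0.03]
contact_force: [-8.3, -0.8, 0.6]
width: 0.0396
gripper_force: 50.0
[ 0.5137 -0.1615  0.1894] [-3.141e+00  3.000e-03  3.000e-02] [-8.33 -0.83  0.56] [-0.14  1.51 -0.12]
time_s: 22.8
eef_pos: [0.5137, -0.1614, 0.1869]
orientation: [-3.141, 0.003, 0.03]
contact_force: [-7.8, -0.1, 1.7]
width: 0.0396
gripper_force: 50.0
[ 0.5137 -0.1614  0.1869] [-3.141e+00  3.000e-03  3.000e-02] [-7.82 -0.09  1.74] [-0.08  1.52 -0.1 ]
```

```bash
python3 -m inch '-0.4 0 0 0.001 0; -0.4 0 0 0.002 0; -0.4 0 0 0.002 0; -0.4 0 0 0.002 0'; python3 st.py
```

```text
time_s: 23.2
eef_pos: [0.5137, -0.1614, 0.1849]
orientation: [-3.141, 0.003, 0.03]
contact_force: [-7.3, -0.7, 0.3]
width: 0.0398
gripper_force: 50.0
[ 0.5137 -0.1614  0.1849] [-3.141e+00  3.000e-03  3.000e-02] [-7.27 -0.68  0.31] [-0.16  1.44 -0.11]
```

```bash
python3 -m inch '-0.4 0 0 0.001 0; -0.4 0 0 0.002 0; -0.4 0 0 0.003 0; -0.4 0 0 0.004 0; -0.4 0 0 0.004 0; -0.4 0 0 0.004 0'; python3 st.py; python3 -m inch '-0.4 0 0 0.0005 0; -0.4 0 0 0.001 0; -0.4 0 0 0.001 0'; python3 st.py
```

```text
time_s: 23.8
eef_pos: [0.5137, -0.1614, 0.1809]
orientation: [-3.141, 0.003, 0.03]
contact_force: [-7.9, -1.2, 1.0]
width: 0.0397
gripper_force: 50.0
[ 0.5137 -0.1614  0.1809] [-3.141e+00  3.000e-03  3.000e-02] [-7.86 -1.17  1.  ] [-0.08  1.54 -0.09]
time_s: 24.1
eef_pos: [0.5137, -0.1614, 0.1799]
orientation: [-3.141, 0.003, 0.03]
contact_force: [-7.3, -0.6, 1.7]
width: 0.0399
gripper_force: 50.0
[ 0.5137 -0.1614  0.1799] [-3.141e+00  3.000e-03  3.000e-02] [-7.34 -0.64  1.67] [-0.11  1.51 -0.07]
```

```bash
python3 -m inch '-0.4 0 0 0.0005 0; -0.4 0 0 0.001 0; -0.4 0 0 0.001 0'; python3 st.py; python3 -m inch '-0.4 0 0 0.0005 0; -0.4 0 0 0.001 0; -0.4 0 0 0.001 0'; python3 st.py
```

```text
time_s: 24.4
eef_pos: [0.5137, -0.1614, 0.1788]
orientation: [-3.141, 0.003, 0.03]
contact_force: [-8.0, -0.4, 1.5]
width: 0.0399
gripper_force: 50.0
[ 0.5137 -0.1614  0.1788] [-3.141e+00  3.000e-03  3.000e-02] [-8.01 -0.38  1.51] [-0.08  1.53 -0.13]
time_s: 24.7
eef_pos: [0.5137, -0.1614, 0.1779]
orientation: [-3.141, 0.003, 0.03]
contact_force: [-8.2, -0.9, 2.4]
width: 0.0397
gripper_force: 50.0
[ 0.5137 -0.1614  0.1779] [-3.141e+00  3.000e-03  3.000e-02] [-8.18 -0.94  2.41] [-0.07  1.49 -0.09]
```

```bash
python3 -m inch '-0.4 0 0 0.0005 0; -0.4 0 0 0.001 0; -0.4 0 0 0.001 0'; python3 st.py; python3 -m inch '-0.4 0 0 0 0'
```

```text
time_s: 25.0
eef_pos: [0.5138, -0.1614, 0.177]
orientation: [-3.141, 0.002, 0.03]
contact_force: [-7.6, -0.4, 2.8]
width: 0.0396
gripper_force: 50.0
[ 0.5138 -0.1614  0.177 ] [-3.141e+00  2.000e-03  3.000e-02] [-7.59 -0.35  2.76] [-0.08  1.5  -0.1 ]
time_s: 25.1
eef_pos: [0.5137, -0.1614, 0.177]
orientation: [-3.141, 0.002, 0.03]
contact_force: [-8.2, -0.1, 1.6]
width: 0.0399
gripper_force: 50.0
```

```bash
python3 -m inch '-0.4 0 0 0.0005 0; -0.4 0 0 0.001 0; -0.4 0 0 0.001 0'; python3 st.py; python3 -m inch '-0.4 0 0 0.0005 0; -0.4 0 0 0.001 0; -0.4 0 0 0.001 0'; python3 st.py
```

```text
time_s: 25.4
eef_pos: [0.5137, -0.1614, 0.1762]
orientation: [-3.141, 0.002, 0.03]
contact_force: [-8.4, 0.4, 4.0]
width: 0.0394
gripper_force: 50.0
[ 0.5137 -0.1614  0.1762] [-3.141e+00  2.000e-03  3.000e-02] [-8.42  0.41  3.99] [-0.03  1.56 -0.05]
time_s: 25.7
eef_pos: [0.5137, -0.1615, 0.1755]
orientation: [-3.141, 0.002, 0.03]
contact_force: [-9.6, -0.1, 5.5]
width: 0.04
gripper_force: 50.0
[ 0.5137 -0.1615  0.1755] [-3.141e+00  2.000e-03  3.000e-02] [-9.64 -0.05  5.46] [ 0.01  1.68 -0.06]
```

```bash
python3 -m inch '-0.4 -0.0005 0 0 0; -0.4 -0.001 0 0 0; -0.4 -0.0015 0 0 0; -0.4 -0.0015 0 0 0; -0.4 -0.0015 0 0 0' 15; python3 st.py
```

```text
time_s: 26.2
eef_pos: [0.5133, -0.1615, 0.1758]
orientation: [3.142, -0.0, 0.03]
contact_force: [-6.1, 1.3, 4.1]
width: 0.0399
gripper_force: 15.0
[ 0.5133 -0.1615  0.1758] [ 3.142 -0.     0.03 ] [-6.13  1.28  4.12] [ 0.08  1.13 -0.06]
```

```bash
python3 -m inch '-0.1 -0.0005 0 0 0; 0 -0.0005 0 0 0; 0.3 0 0 0 0; 0.4 0 0 0 0; 0.4 0 0 0 0; 0.4 0 0 -0.005 0; 0.4 0 0 -0.02 0; 0.4 0 0 -0.05 0; 0.4 0 0 -0.09 0; 0.4 0 0 -0.13 0; 0.4 -0.02 0 -0.16 0; 0.4 -0.03 0 -0.17 0; 0.4 -0.03 0 -0.17 0; 0.4 -0.03 0 -0.17 0'; python3 - <<'E'
from h import *
s=monitor.state();print(s['eef_pos'],s['contact_force'])
im,d,m,T=grab('wrist'); cv2.imwrite('pics/w7.png',im)
P=pts(np.ones_like(d,bool),d,m,T)
B=(P[:,1]>-.23)&(P[:,1]<-.10)
for n,z0,z1,a,b in [('top',.195,.215,.47,.56),('body',.115,.14,.49,.54)]:
    Q=P[B&(P[:,2]>z0)&(P[:,2]<z1)&(P[:,0]>a)&(P[:,0]<b)]
    if len(Q)>5: print(n,len(Q),np.percentile(Q,[2,50,98],axis=0).round(4).tolist(),cv2.minAreaRect(Q[:,:2].astype(np.float32)))
E
```

```text
time_s: 27.6
eef_pos: [0.4831, -0.1623, 0.3436]
orientation: [-3.141, 0.001, 0.029]
contact_force: [-0.5, -0.1, -0.5]
width: 0.0653
gripper_force: 0.0
[ 0.48310832 -0.16234375  0.34363538] [-0.49718372 -0.07391013 -0.45010724]
top 1391 [[0.5027, -0.1806, 0.1978], [0.5147, -0.1616, 0.2026], [0.5267, -0.1425, 0.2042]] ((0.514653205871582, -0.1614312082529068), (0.024522284045815468, 0.040065061300992966), 1.9037472009658813)
body 842 [[0.5027, -0.2157, 0.1162], [0.5134, -0.1852, 0.1264], [0.5218, -0.1074, 0.1337]] ((0.5119799375534058, -0.16181160509586334), (0.018093973398208618, 0.11050407588481903), 1.3635421991348267)
```

View pics/w7.png

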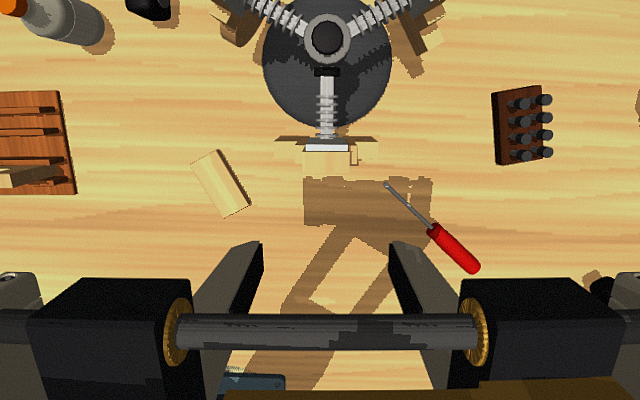

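The picture shows the template hanging against the keeper at about (327,155), upright and square to the branch. The gripper is clear of it.

```bash
python3 -c "
from cell import r
print(r.sign_off())"
```

```text
the job is handed in; nothing more can be done
None
```

The tree is turned over its rib to about 0.03 rad, and the tall template hangs plumb on the empty branch, clamped by the keeper (pressed back with about 8 N, about 10 N at most as it seated on the bar), with the gripper clear; the job was handed in at about 28 s, and no verdict came back.

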